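# Line up a flange under the marking stylus and light the spot

## Task

Slide the loose flange plate flat along the bench until the stylus tip of the marking machine stands over the bare disc on the plate. Then draw the torch out of its socket, turn it from upright to a slant about halfway to level, and hold it in the air with its lens shining down on that disc from about 15 cm away; finish while still holding it there. Do not lift the plate, knock the marking machine or disturb the other things on the bench.

Things in the scene. Friction and masses are not known exactly. Their poses are not given: they have to be found in the camera images.
- stylus_tip (a point): Tip of the marking stylus, pointing straight down, fixed, 34 mm above the bench (18 mm above the plate's top face). The 10 mm stylus thickens to a 28 mm sleeve from 100 mm and to a 56 mm square head from 230 to 350 mm above the bench.
- marker: The marking machine, bolted down. Origin on the bench directly under the stylus tip. Its 44 mm column (64 mm clamp at the arm; 345 mm high) stands at x +100, y +130 mm in its own frame, on a 120 mm square foot 22 mm high; an arm 270 to 310 mm above the bench joins column and head. x points away from the robot, y to its left, apart from up to 0.15 rad of yaw.
- plate: Loose flange plate of dark steel lying flat on the bench, about 0.5 to 0.9 kg, 190 mm along x, 80 mm along y, 16 mm thick. Origin at the centre of its underside, z up. On top: an upright rectangular tenon to grip it by (see tenon), a 32 mm round pad, 4 mm high, near the middle, and the bare disc (see spot). It slides with a few newtons.
- spot (a point): Centre of the bare bright disc with a scribed cross, 16 mm across, on the plate's top face; at x +70, y 0, z 16 mm in the plate's frame. Axes as the plate's.
- tenon (a point): Top centre of the plate's tenon, 60 mm above the bench, at x -65, y 0 mm in the plate's frame. The tenon is 40 mm along the plate's x, 28 mm along its y and rises 44 mm above the plate.
- torch: Black torch standing upright, lens down, in one of the two sockets of rack: 130 mm long, 0.13 to 0.21 kg. Origin at the centre of the lens (10 mm above the bench at the start); z runs from lens to tail, so it shines along -z. Round: head 34 mm across for the first 40 mm, tapering to a 26 mm barrel from 50 to 126 mm, then a 16 mm tail button. In the socket its upper 85 mm stand clear; it is to be drawn straight up by 45 mm or more.
- rack: Fixed aluminium block with two sockets open at the top, 80 mm along x, 170 mm along y, 55 mm high. Origin at the centre of its underside. Sockets at y -50 and +50 mm, 36 mm across, 45 mm deep. The torch is in either one.
- arbor: Bystander: steel arbor standing in the other socket of rack: 100 mm long, 34 mm shank in the socket, a 46 mm collar just above the block, a 22 mm stub above it. Leave it. Origin at the centre of its lower end.
- collar: Bystander: plain steel ring, 68 mm across, 26 mm high, lying flat. Origin under its centre.
- toolblock: Bystander: dark steel tool block, 60 x 50 x 63 mm. Origin under its centre.
- oiler: Bystander: white bottle standing up, 56 mm across, 150 mm high. Origin under its centre.
- wrench: Bystander: open-ended wrench lying flat, about 0.2 m long along its x axis.
- parallel: Bystander: dark steel bar 220 x 24 x 32 mm lying along its x axis. Origin under its centre.
There are look-alikes about, which are no part of the job. Leave any orange or purple look-alike of the plate alone.

How it is judged:
By the outcome, as a careful person would: the job done as asked, in the order asked, and still so for the second after the job is handed in, while the arm keeps its last pose, push and grip.
It also fails if it takes over 64 s, if anything falls off the work surface, if the arm or the gripper's body presses on something with over 40 N, if the wrist force passes 120 N, or if a joint passes its speed limit or range.

## Robot

A 6-joint arm with a two-finger parallel gripper is mounted at the origin on the work surface. World frame = base frame: x ahead of the robot, y to its left, z up, the work surface at z = 0. Lengths are in mm, angles in rad, forces in N, time in s.
With the tool pointing down it reaches from about 325 to 1000 mm from the base axis. Payload 5.1 kg.
Tool frame: the origin (TCP) lies between the finger pads; the fingertips stand 19 mm ahead of it and the grasp point (between the pads) is the TCP; z points along the fingers, y is the line along which they close (so a half turn about z gives the same grasp; the last joint's range is limited). The gripper opens to 85 mm and grips with 20 to 120 N. Pads are 22 mm wide; open, the fingers measure 114 mm over their backs; the gripper's body (76 mm by 85 mm) begins 54 mm behind the grasp point. The pads swing forward as they close: fully open they stand 13 mm farther back than shut.
Start: joints at [-1.204, 0.124, 1.65, -0, 1.367, -0.083], TCP at [282.578, -585.35, 250.322] pointing down, gripper open.
Joint ranges: [-2.61, 2.61], [-1.02, 2.33], [0.03, 2.71], [-1.35, 4.49], [0.32, 2.68], [-2.91, 2.91]. Speed limits (rad/s): [2.57, 2.57, 3.14, 3.14, 3.14, 3.14].

## Interface

Orientations are given as a rotation vector (axis times angle).
In Python, from rig import env, viewer gives the robot as it stands.
- The arm moves only by the tool jog_arm, never from a script. Its argument "increments" is a list of rows, each an object of numbers: "hand": the closure, from -1 (fully open) to 1 (shut), so that 0 is half open; "dx", "dy", "dz": the shift along the world's x, y, z in m; "rx", "ry", "rz": the turn, a rotation vector about the world's x, y, z in degrees. In form: [{"hand": .., "dx": .., "dy": .., "dz": .., "rx": .., "ry": .., "rz": ..}, ...]. A call has 1 to 10 rows; each row shifts and turns the commanded pose from where the row before left it; what a row does not reach is not made up. A row lasts 1/8 s, in which the tool goes at most 62.5 mm and 10.7 degrees, less where a joint would pass 70% of its speed; a pose out of reach is approached as far as the arm can. A call with a gripper value outside its range is refused whole. The fingers move at their own pace and stop on an object; "force" is the grip in N (left out, the last holds). Time passes only in rows, so rows that do not move let the fingers close. It gives the time, the measured TCP pose, the force, the opening and the grip force at its end, in the units of the state.
- env.sense(): the state, without advancing time (a new reading comes with each control period).
- viewer.get_image(name): name is "scene" or "side" or "wrist"; returns the picture (384x512x3 uint8, red, green, blue); there is no depth.
- viewer.camera_params(name): a dict with "fx", "fy", "cx", "cy" (pixels), "k1" (the pictures are not rectified: a ray, as slopes to the right and down, at radius r is drawn at 1 + k1 r^2 times it, then the intrinsics apply), "T" (4x4, takes a point from camera to world coordinates). Camera axes: x right, y down, z forward; pixel columns grow to the right and rows downward; lengths in mm; the calibration is good to about 2 mm. A picture is of the moment at which its call begins: read the wrist's pose just before it. camera_params takes no time and is no camera call; for the wrist camera it gives the pose at the moment of the call.
- env.job_done(): hands the job in; it is judged then, once.
The state is a dict: "clock": time; "joints": joint angles; "qvel": joint speeds; "effort": joint torques, N m; "ee_pos": TCP position; "ee_rot": TCP orientation; "contact_force": force on the tool from outside, world axes, zero at the start; "moment": the same for the moment, N m; "grip_width": finger opening in mm; "grasp_force": force on a finger pad.
Only numpy, scipy, OpenCV 4.12 (cv2) and the standard library are available. Lean on these libraries where they do the work, as an engineer would, in place of code of your own. Each camera call takes 0.05 s, during which the arm holds its last target. There are 200 camera calls.

## Working session

There is one attempt and no reset: what is moved stays moved. The work goes in short steps, Python scripts to look and compute and a tool call to move; the robot and the scene stay as the last step left them, time stands still between calls to the robot, and variables do not carry over. Pictures are saved under pics/ and viewed, at most 10 in all, crops included, and the job is handed in when it is done.

Besides the shell and the picture viewer there is one more tool, called after "Request:" as name([rows], argument=value, ...), one row to a line, values as JSON. jog_arm: Moves the arm, as the interface text tells. Its arguments: {"type":"object","properties":{"increments":{"type":"array","items":{"type":"object","properties":{"hand":{"type":"number"},"dx":{"type":"number"},"dy":{"type":"number"},"dz":{"type":"number"},"rx":{"type":"number"},"ry":{"type":"number"},"rz":{"type":"number"}}}},"force":{"type":"number"}},"required":["increments"]}

```bash
mkdir -p pics; cat > h.py <<'E'
import numpy as np, cv2
from rig import env, viewer
def cam(n):
    p=viewer.camera_params(n); return p
def proj(p,X):
    T=np.array(p["T"]);q=(np.atleast_2d(X)-T[:3,3])@T[:3,:3]
    s=q[:,:2]/q[:,2:]; r2=(s**2).sum(1,keepdims=True); s=s*(1+p["k1"]*r2)
    return s*[p["fx"],p["fy"]]+[p["cx"],p["cy"]]
def ray(p,uv):
    d=(np.array(uv,float)-[p["cx"],p["cy"]])/[p["fx"],p["fy"]]; s=d.copy()
    for _ in range(20): s=d/(1+p["k1"]*(s@s))
    T=np.array(p["T"]); return T[:3,3],T[:3,:3]@np.r_[s,1]
def onz(p,uv,z):
    o,d=ray(p,uv); return o+d*(z-o[2])/d[2]
def tri(obs):
    A=np.zeros((3,3));b=np.zeros(3)
    for p,uv in obs:
        o,d=ray(p,uv);d/=np.linalg.norm(d);M=np.eye(3)-np.outer(d,d);A+=M;b+=M@o
    return np.linalg.solve(A,b)
def fit(p,pts,x0):
    "pose x,y,yaw from [(X local,uv)]"
    from scipy.optimize import least_squares
    L=np.array([a for a,_ in pts],float);U=np.array([b for _,b in pts],float)
    def f(v):
        c,s=np.cos(v[2]),np.sin(v[2]);W=L@np.array([[c,s,0],[-s,c,0],[0,0,1]])+[v[0],v[1],0]
        return (proj(p,W)-U).ravel()
    r=least_squares(f,x0);return r.x,np.abs(r.fun).max()
def save(n,f,crop=None,k=1):
    im=viewer.get_image(n)[:,:,::-1]
    if crop: im=im[crop[1]:crop[3],crop[0]:crop[2]]
    cv2.imwrite("pics/"+f,cv2.resize(im,None,fx=k,fy=k,interpolation=cv2.INTER_CUBIC))
E
python3 - <<'E'
from h import *
save("scene","s1.png",k=1.56);save("side","d1.png",k=1.56)
for n in("scene","side"):
    p=cam(n);print(n,{k:np.round(v,3).tolist() for k,v in p.items()})
print(env.sense())
E
```

```text
scene {'fx': 384.101, 'fy': 384.101, 'cx': 246.985, 'cy': 187.957, 'k1': -0.017, 'T': [[-0.914, 0.25, -0.32, 837.659], [0.406, 0.597, -0.693, 682.922], [0.017, -0.763, -0.647, 764.32], [0.0, 0.0, 0.0, 1.0]]}
side {'fx': 362.115, 'fy': 362.115, 'cx': 252.977, 'cy': 195.47, 'k1': -0.076, 'T': [[-1.0, -0.021, 0.019, 450.639], [-0.029, 0.767, -0.641, 619.067], [-0.001, -0.641, -0.767, 893.836], [0.0, 0.0, 0.0, 1.0]]}
{'clock': 0.1, 'joints': array([-1.20360930e+00,  1.24457250e-01,  1.65154319e+00,  1.31389565e-06,
        1.36753427e+00, -8.26074131e-02]), 'qvel': array([-8.25321642e-04, -2.64627941e-04, -2.40335817e-03, -2.24870683e-03,
       -3.88775306e-05, -7.54985272e-04]), 'effort': array([ 1.10062389e-03, -4.24928677e+01, -3.66654754e+01, -3.07213702e-05,
        3.92969814e-03, -2.83244276e-06]), 'ee_pos': array([ 282.38748744, -584.87043507,  249.16128489]), 'ee_rot': array([-3.06060389e+00, -7.00165382e-01,  4.30340545e-04]), 'contact_force': array([ 0.18815426,  0.64359181, -0.23046773]), 'moment': array([-0.02204975,  0.00238024,  0.01663053]), 'grasp_force': 0.0, 'grip_width': 85.23848424024523}
```

View pics/s1.png

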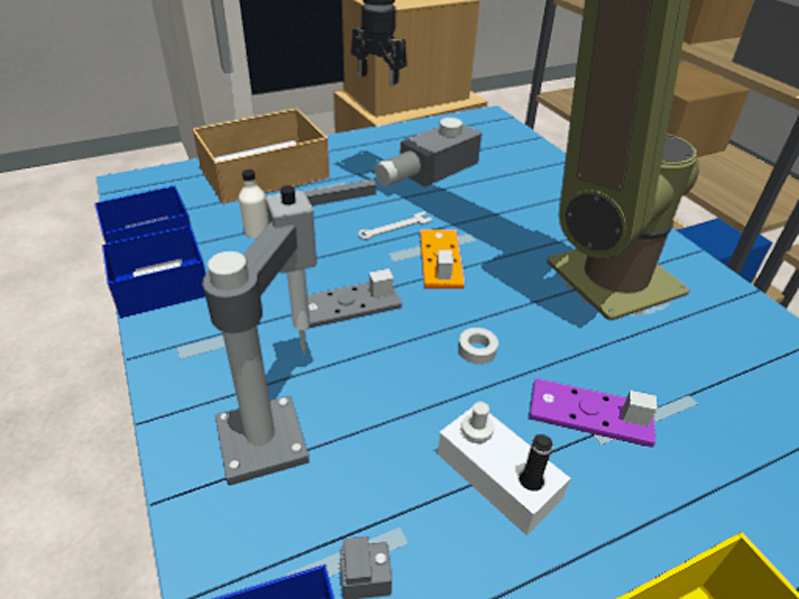

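View pics/d1.png

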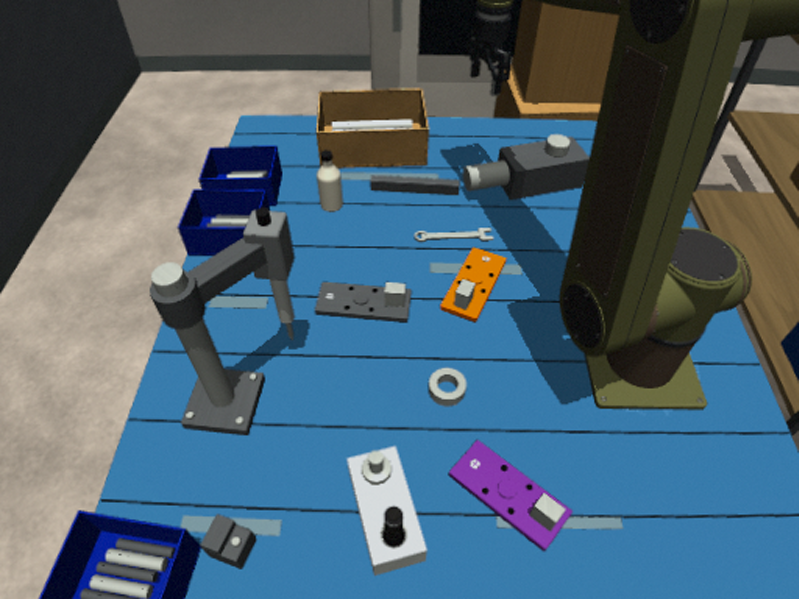

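Candidates for the plate (enlarged side view): grey (363,300), orange (475,284), purple (510,493). The grey one is dark steel, so I choose it and will check it in a close crop. The black torch is in the socket at (393,525); the arbor is at (376,465).

```bash
python3 - <<'E'
from h import *
S=viewer.get_image("scene")[:,:,::-1];D=viewer.get_image("side")[:,:,::-1]
f=lambda I,x,y,w,h:cv2.resize(I[y:y+h,x:x+w],(400,300),interpolation=cv2.INTER_CUBIC)
m=np.vstack([np.hstack([f(D,175,165,100,75),f(S,180,160,100,75)]),np.hstack([f(D,200,280,120,90),f(S,270,255,120,90)])])
cv2.imwrite("pics/m1.png",m)
E
```

```text
(no output)
```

View pics/m1.png

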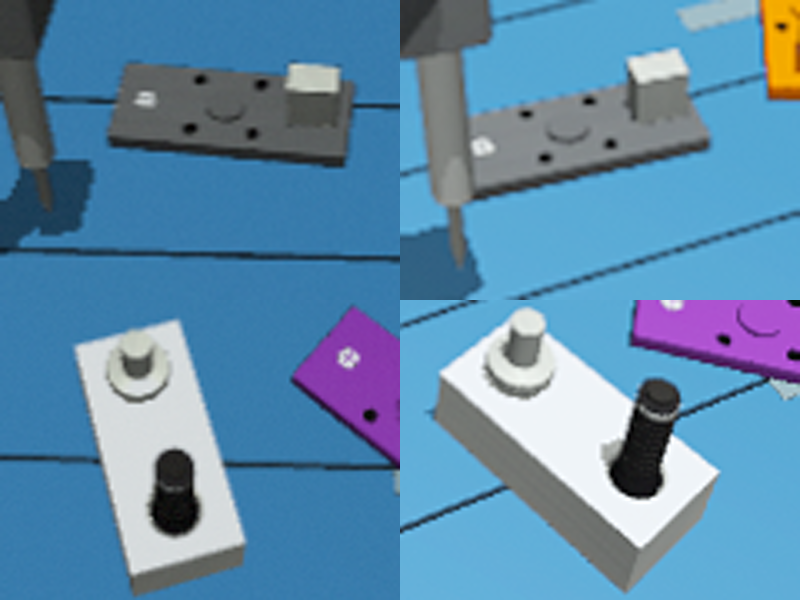

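```bash
cat >> h.py <<'E'
def T_(ox,oy,k,pts,sx=0,sy=0): return [(ox+(x-sx+.5)/k-.5,oy+(y-sy+.5)/k-.5) for x,y in pts]
def fit2(obs,x0):
    "obs: [(p,L,U)]"
    from scipy.optimize import least_squares
    def f(v):
        c,s=np.cos(v[2]),np.sin(v[2]);R=np.array([[c,s,0],[-s,c,0],[0,0,1]])
        return np.concatenate([(proj(p,np.array(L,float)@R+[v[0],v[1],0])-U).ravel() for p,L,U in obs])
    r=least_squares(f,x0,loss="soft_l1");return r.x,f(r.x)
E
python3 - <<'E'
from h import *
np.set_printoptions(precision=2,suppress=True)
S,D=cam("scene"),cam("side")
a=T_(175,165,4,[(50,209)])[0];b=T_(180,160,4,[(59,268)])[0]
tip=tri([(D,a),(S,b)]);print("tip",tip,onz(D,a,34),onz(S,b,34))
ten=[(-45,-14,60),(-85,-14,60),(-85,14,60),(-45,14,60)]
LD=[(95,40,16),(95,40,0),(-95,40,16),(-95,40,0),(-95,-40,16),(95,-40,16),(70,0,16)]+ten
UD=T_(175,165,4,[(108,135),(108,147),(346,155),(345,165),(354,83),(127,62),(146,99),(290,65),(340,69),(339,97),(285,93)])
LS=[(70,0,16),(-95,40,16)]+ten
US=T_(180,160,4,[(83,147),(309,138),(227,57),(280,50),(290,76),(237,85)])
x0=[*onz(D,UD[6],16)[:2],0]
for o in([(D,LD,UD)],[(S,LS,US)],[(D,LD,UD),(S,LS,US)]):
    v,r=fit2(o,x0);print("plate",v,r.reshape(-1,2).round(1).tolist())
c,s=np.cos(v[2]),np.sin(v[2])
print("spot",v[0]+70*c,v[1]+70*s,"tenon",v[0]-65*c,v[1]-65*s)
# rack
RL=[(40,-85,55),(-40,-85,55),(-40,85,55),(40,85,55),(40,85,0),(-40,85,0)]
RU=T_(200,280,10/3,[(76,347),(180,320),(244,544),(132,573),(136,596),(243,563)],0,300)
SL=[(40,-85,55),(-40,85,55),(40,85,55),(40,85,0)]
SU=T_(270,255,10/3,[(440,375),(719,472),(637,547),(626,592)],400,300)
x0=[*onz(D,np.mean(RU[:4],0),55)[:2],0]
for o in([(D,RL,RU)],[(S,SL,SU)],[(D,RL,RU),(S,SL,SU)]):
    w,r=fit2(o,x0);print("rack",w,r.reshape(-1,2).round(1).tolist())
c,s=np.cos(w[2]),np.sin(w[2]);print("sock+",w[0]-50*s,w[1]+50*c)
td=T_(200,280,10/3,[(174,459)],0,300)[0];ts=T_(270,255,10/3,[(661,386)],400,300)[0]
print("torch tail",tri([(D,td),(S,ts)]),onz(D,td,140),onz(S,ts,140))
# others
k=1.5625
for n,uv,z in(("collar",(447,386),13),("orange",(475,284),16),("orangeTenon",(466,287),60),("purple",(510,493),16),("foot",(224,402),22),("oiler",(331,200),30),("colTop",(168,277),345)):
    print(n,onz(D,T_(0,0,k,[uv])[0],z))
E
```

```text
tip [666.1  -15.61  27.95] [664.79 -11.67  34.  ] [667.43  -9.33  34.  ]
plate [ 537.66 -128.66   -0.09] [[-0.7, 0.1], [-0.1, 0.3], [-0.1, 0.9], [0.1, 1.6], [0.6, -0.3], [-0.2, -0.3], [0.1, 0.3], [0.1, -0.5], [0.4, -0.3], [-0.4, -0.5], [0.1, -0.7]]
plate [ 540.32 -130.04   -0.11] [[-0.4, -0.3], [0.8, 0.2], [-0.0, 0.8], [-0.4, 0.3], [0.0, -0.6], [0.1, -0.4]]
plate [ 538.61 -129.21   -0.1 ] [[-0.9, -0.1], [-0.4, 0.1], [-0.4, 0.8], [-0.2, 1.5], [0.3, -0.4], [-0.4, -0.5], [-0.1, 0.1], [-0.2, -0.6], [0.0, -0.4], [-0.7, -0.6], [-0.2, -0.9], [0.3, 0.0], [1.5, -0.2], [0.4, 0.7], [-0.0, -0.0], [0.6, -0.9], [0.8, -0.6]]
spot 608.2906945202195 -135.88996676902104 tenon 473.90755080206037 -122.99924590381775
rack [475.33 305.06   0.3 ] [[-0.1, -0.5], [-0.1, -0.2], [0.9, -0.6], [-0.1, 0.5], [-0.6, 0.1], [0.1, 0.6]]
rack [476.79 303.79   0.31] [[-0.3, -0.7], [-0.1, -0.2], [1.0, 0.3], [-0.4, 0.4]]
rack [475.88 304.41   0.3 ] [[-0.3, -0.7], [-0.4, -0.5], [0.7, -1.0], [-0.3, 0.2], [-0.7, -0.2], [-0.0, 0.2], [0.3, -0.8], [0.4, 0.1], [1.2, 0.4], [-0.2, 0.6]]
sock+ 461.10212929592427 352.18241334901313
torch tail [461.62 350.56 142.95] [461.69 349.37 140.  ] [459.82 349.12 140.  ]
collar [374.03  70.36  13.  ]
orange [ 308.45 -178.49   16.  ]
orangeTenon [ 333.92 -129.99   60.  ]
purple [278.77 270.3   16.  ]
foot [770.49 121.42  22.  ]
oiler [ 634.92 -425.05   30.  ]
colTop [770.68 118.76 345.  ]
```

The crop confirms the grey plate: bright crossed disc in tile 1 at (146,99) and grey tenon at (312,80), with the stylus tip at (50,209). The bottom tiles show the black torch in the socket nearer the camera at (174,460) and the arbor in the other one.

The tip is at about (666,-10), the spot at (608,-136) and the tenon at (474,-123) with yaw -0.10. Next I move above the tenon.

Request:
jog_arm([
  {"dx": 0.019, "dy": 0.046, "rz": -3.13, "hand": -1},
  {"dx": 0.019, "dy": 0.046, "rz": -3.13, "hand": -1},
  {"dx": 0.019, "dy": 0.046, "rz": -3.13, "hand": -1},
  {"dx": 0.019, "dy": 0.046, "rz": -3.13, "hand": -1},
  {"dx": 0.019, "dy": 0.046, "rz": -3.13, "hand": -1},
  {"dx": 0.019, "dy": 0.046, "rz": -3.13, "hand": -1},
  {"dx": 0.019, "dy": 0.046, "rz": -3.13, "hand": -1},
  {"dx": 0.019, "dy": 0.046, "rz": -3.13, "hand": -1},
  {"dx": 0.019, "dy": 0.046, "dz": -0.04, "rz": -3.13, "hand": -1},
  {"dx": 0.02, "dy": 0.048, "dz": -0.05, "rz": -3.13, "hand": -1},
])

```text
schema error: expected keys hand, dx, dy, dz, rx, ry, rz
```

Request:
jog_arm([
  {"hand": -1},
  {"hand": -1},
  {"hand": -1},
])

```text
schema error: expected keys hand, dx, dy, dz, rx, ry, rz
```

All keys are required in every row.

Request:
jog_arm([
  {"hand": -1, "dx": 0.019, "dy": 0.046, "dz": 0, "rx": 0, "ry": 0, "rz": -3.13},
  {"hand": -1, "dx": 0.019, "dy": 0.046, "dz": 0, "rx": 0, "ry": 0, "rz": -3.13},
  {"hand": -1, "dx": 0.019, "dy": 0.046, "dz": 0, "rx": 0, "ry": 0, "rz": -3.13},
  {"hand": -1, "dx": 0.019, "dy": 0.046, "dz": 0, "rx": 0, "ry": 0, "rz": -3.13},
  {"hand": -1, "dx": 0.019, "dy": 0.046, "dz": 0, "rx": 0, "ry": 0, "rz": -3.13},
  {"hand": -1, "dx": 0.019, "dy": 0.046, "dz": 0, "rx": 0, "ry": 0, "rz": -3.13},
  {"hand": -1, "dx": 0.019, "dy": 0.046, "dz": 0, "rx": 0, "ry": 0, "rz": -3.13},
  {"hand": -1, "dx": 0.019, "dy": 0.046, "dz": 0, "rx": 0, "ry": 0, "rz": -3.13},
  {"hand": -1, "dx": 0.019, "dy": 0.046, "dz": -0.04, "rx": 0, "ry": 0, "rz": -3.13},
  {"hand": -1, "dx": 0.02, "dy": 0.048, "dz": -0.05, "rx": 0, "ry": 0, "rz": -3.13},
])

```text
clock: 1.45
ee_pos: [471.6, -129.3, 168.1]
ee_rot: [3.137, -0.154, 0.005]
contact_force: [0.4, -0.5, -2.0]
grip_width: 85.5
grasp_force: 0.0
```

Request:
jog_arm([
  {"hand": -1, "dx": 0, "dy": 0, "dz": 0, "rx": 0, "ry": 0, "rz": 0},
  {"hand": -1, "dx": 0, "dy": 0, "dz": 0, "rx": 0, "ry": 0, "rz": 0},
  {"hand": -1, "dx": 0, "dy": 0, "dz": 0, "rx": 0, "ry": 0, "rz": 0},
])

```text
clock: 1.82
ee_pos: [471.3, -132.1, 169.7]
ee_rot: [3.137, -0.154, 0.005]
contact_force: [-0.5, 0.3, 0.1]
grip_width: 85.5
grasp_force: 0.0
```

```bash
python3 - <<'E'
from h import *
s=env.sense();print(s["ee_pos"],s["ee_rot"],s["joints"],s["contact_force"])
p=cam("wrist");print(np.round(p["T"],2),p["fx"]);save("wrist","w1.png",k=1.5)
E
```

```text
[ 471.33176627 -132.09665576  169.73357536] [ 3.13653821 -0.15350444  0.00484015] [-3.82860179e-01 -1.75606190e-01  2.08281680e+00 -2.27592298e-04
  1.23104472e+00  1.28581504e+00] [-0.47785401  0.32696028  0.14375413]
[[-1.0000e-01 -9.6000e-01 -2.7000e-01  5.4043e+02]
 [-1.0000e+00  9.0000e-02  3.0000e-02 -1.3921e+02]
 [ 0.0000e+00  2.7000e-01 -9.6000e-01  2.9324e+02]
 [ 0.0000e+00  0.0000e+00  0.0000e+00  1.0000e+00]] 332.75609945065514
```

View pics/w1.png

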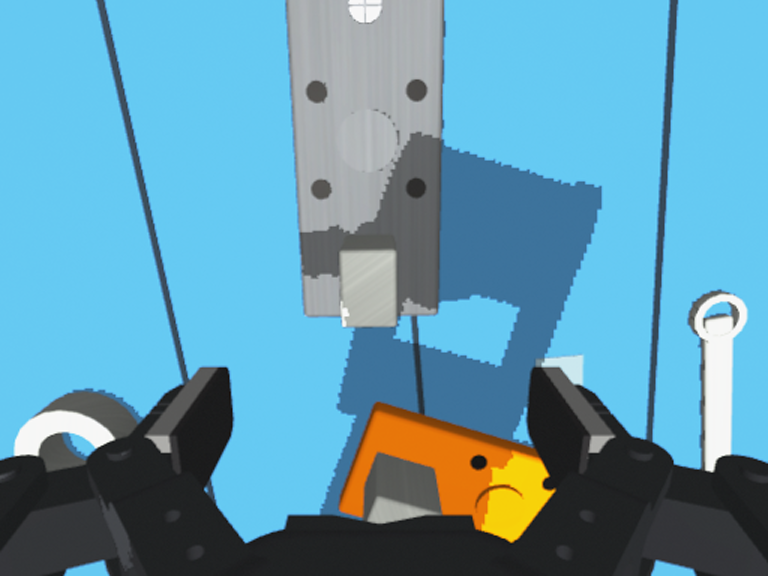

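The wrist view shows the grey plate ahead: tenon top centred at (368,288), disc at (365,9), plate edges parallel to the picture. The fingers would straddle the tenon along y. I refine the fit with this view.

```bash
python3 - <<'E'
from h import *
W=cam("wrist")
U=T_(0,0,1.5,[(340,250),(396,249),(395,327),(343,327),(365,9),(304,316),(439,314)])
L=[(-45,14,60),(-45,-14,60),(-85,-14,60),(-85,14,60),(70,0,16),(-95,40,16),(-95,-40,16)]
v,r=fit2([(W,L,U)],[538,-129,-.1]);print(v,r.round(1))
c,s=np.cos(v[2]),np.sin(v[2])
print("spot",v[0]+70*c,v[1]+70*s,"tenon",v[0]-65*c,v[1]-65*s)
E
```

```text
[ 5.37809816e+02 -1.32963617e+02 -8.19973662e-02] [-1.  -0.5  0.9 -0.4  1.8  0.2 -1.   0.7 -0.  -3.4 -0.4  1.4  0.3  1.4]
spot 607.5746225513689 -138.69700329085114 tenon 473.0282091672166 -127.63975926438575
```

Request:
jog_arm([
  {"hand": -1, "dx": 0.002, "dy": 0.0065, "dz": 0, "rx": 0, "ry": 0, "rz": 0.3},
  {"hand": -1, "dx": 0, "dy": 0, "dz": -0.04, "rx": 0, "ry": 0, "rz": 0},
  {"hand": -1, "dx": 0, "dy": 0, "dz": -0.04, "rx": 0, "ry": 0, "rz": 0},
  {"hand": -1, "dx": 0, "dy": 0, "dz": -0.03, "rx": 0, "ry": 0, "rz": 0},
  {"hand": -1, "dx": 0, "dy": 0, "dz": -0.015, "rx": 0, "ry": 0, "rz": 0},
  {"hand": -1, "dx": 0, "dy": 0, "dz": 0, "rx": 0, "ry": 0, "rz": 0},
  {"hand": -1, "dx": 0, "dy": 0, "dz": 0, "rx": 0, "ry": 0, "rz": 0},
])

```text
clock: 2.75
ee_pos: [473.7, -124.7, 44.4]
ee_rot: [3.137, -0.143, 0.004]
contact_force: [-0.3, 0.3, 0.1]
grip_width: 85.6
grasp_force: 0.0
```

Request:
jog_arm([
  {"hand": 0.2, "dx": 0, "dy": 0, "dz": 0, "rx": 0, "ry": 0, "rz": 0},
  {"hand": 0.5, "dx": 0, "dy": 0, "dz": 0, "rx": 0, "ry": 0, "rz": 0},
  {"hand": 1, "dx": 0, "dy": 0, "dz": 0, "rx": 0, "ry": 0, "rz": 0},
  {"hand": 1, "dx": 0, "dy": 0, "dz": 0, "rx": 0, "ry": 0, "rz": 0},
  {"hand": 1, "dx": 0, "dy": 0, "dz": 0, "rx": 0, "ry": 0, "rz": 0},
  {"hand": 1, "dx": 0, "dy": 0, "dz": 0, "rx": 0, "ry": 0, "rz": 0},
], force=40)

```text
clock: 3.5
ee_pos: [472.9, -124.6, 43.4]
ee_rot: [3.138, -0.143, 0.001]
contact_force: [-1.4, -1.7, 5.4]
grip_width: 27.7
grasp_force: 40.8
```

Request:
jog_arm([
  {"hand": 1, "dx": 0.003, "dy": 0.007, "dz": 0, "rx": 0, "ry": 0, "rz": 0},
  {"hand": 1, "dx": 0.006, "dy": 0.0135, "dz": 0, "rx": 0, "ry": 0, "rz": 0},
  {"hand": 1, "dx": 0.007, "dy": 0.0155, "dz": 0, "rx": 0, "ry": 0, "rz": 0},
  {"hand": 1, "dx": 0.007, "dy": 0.0155, "dz": 0, "rx": 0, "ry": 0, "rz": 0},
  {"hand": 1, "dx": 0.007, "dy": 0.0155, "dz": 0, "rx": 0, "ry": 0, "rz": 0},
  {"hand": 1, "dx": 0.007, "dy": 0.0155, "dz": 0, "rx": 0, "ry": 0, "rz": 0},
  {"hand": 1, "dx": 0.007, "dy": 0.0155, "dz": 0, "rx": 0, "ry": 0, "rz": 0},
  {"hand": 1, "dx": 0.007, "dy": 0.0155, "dz": 0, "rx": 0, "ry": 0, "rz": 0},
  {"hand": 1, "dx": 0.004, "dy": 0.0085, "dz": 0, "rx": 0, "ry": 0, "rz": 0},
  {"hand": 1, "dx": 0, "dy": 0, "dz": 0, "rx": 0, "ry": 0, "rz": 0},
])

```text
clock: 4.75
ee_pos: [528.4, -1.6, 43.4]
ee_rot: [-3.138, 0.142, -0.002]
contact_force: [0.7, 2.2, 4.9]
grip_width: 27.6
grasp_force: 40.8
```

```bash
python3 - <<'E'
from h import *
s=env.sense();print(s["ee_pos"],s["ee_rot"],s["joints"],s["contact_force"],s["grip_width"])
S=viewer.get_image("scene")[:,:,::-1];D=viewer.get_image("side")[:,:,::-1]
W=viewer.get_image("wrist")[:,:,::-1]
f=lambda I,x,y,w,h,W=400,H=300:cv2.resize(I[y:y+h,x:x+w],(W,H),interpolation=cv2.INTER_CUBIC)
cv2.imwrite("pics/m2.png",np.vstack([np.hstack([f(D,160,185,80,60),f(S,165,190,80,60)]),np.hstack([f(W,0,0,512,384),f(W,192,0,100,75)])]))
E
```

```text
[528.36620957  -1.61305109  43.43766801] [-3.13766223e+00  1.42207438e-01 -2.47589646e-03] [-1.05063086e-01  8.32974718e-02  2.07289115e+00  9.62469067e-04
  9.83872823e-01  1.55578432e+00] [0.74290095 2.17742736 4.90471913] 27.57808674501681
```

View pics/m2.png

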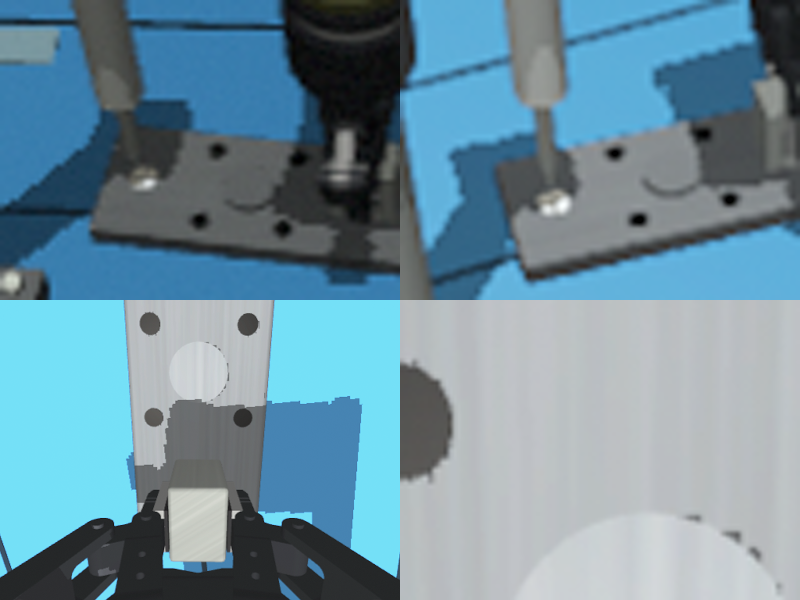

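```bash
python3 - <<'E'
from h import *
S,D=cam("scene"),cam("side")
a=T_(160,185,5,[(144,179)])[0];b=T_(165,190,5,[(154,203)])[0]
print("spot",onz(D,a,16),onz(S,b,16))
for t in([(135,170)],[(134,166)]): a=T_(160,185,5,t)[0];print("tip side",a,onz(D,a,34))
for t in([(148,194)],[(148,190)]): b=T_(165,190,5,t)[0];print("tip scene",b,onz(S,b,34))
for X in ([666,-10,34],[668,-6,34],[666,-10,100]):print(X,[( (u+.5-o)*5-.5) for u,o in zip(np.r_[proj(D,X)[0],proj(S,X)[0]],(160,185,165,190))])
E
```

```text
spot [663.54060983 -11.90656056  16.        ] [664.81038219 -12.78191335  16.        ]
tip side (186.6, 218.6) [665.43419761  -5.32509611  34.        ]
tip side (186.4, 217.8) [666.4527198   -8.22049572  34.        ]
tip scene (194.2, 228.4) [669.83847375  -3.39534687  34.        ]
tip scene (194.2, 227.6) [668.94743125  -6.1418114   34.        ]
[666, -10, 34] [np.float64(135.19545920174562), np.float64(163.5929098715391), np.float64(151.093560649779), np.float64(183.49922311966264)]
[668, -6, 34] [np.float64(130.85463804835098), np.float64(168.96974467046076), np.float64(149.8184565786509), np.float64(189.6688865615398)]
[666, -10, 100] [np.float64(118.54574013084869), np.float64(93.83772775497886), np.float64(141.8004351484778), np.float64(91.81642212539768)]
```

```bash
python3 - <<'E'
from h import *
avg=lambda n:np.mean([viewer.get_image(n)[:,:,::-1].astype(float) for _ in range(3)],0).clip(0,255).astype(np.uint8)
D=avg("side");S=avg("scene")
f=lambda I,x,y:cv2.resize(I[y:y+50,x:x+33],(396,600),interpolation=cv2.INTER_NEAREST)
m=np.hstack([f(D,172,190),f(S,180,194)])
cv2.imwrite("pics/m3.png",m)
E
```

```text
(no output)
```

View pics/m3.png

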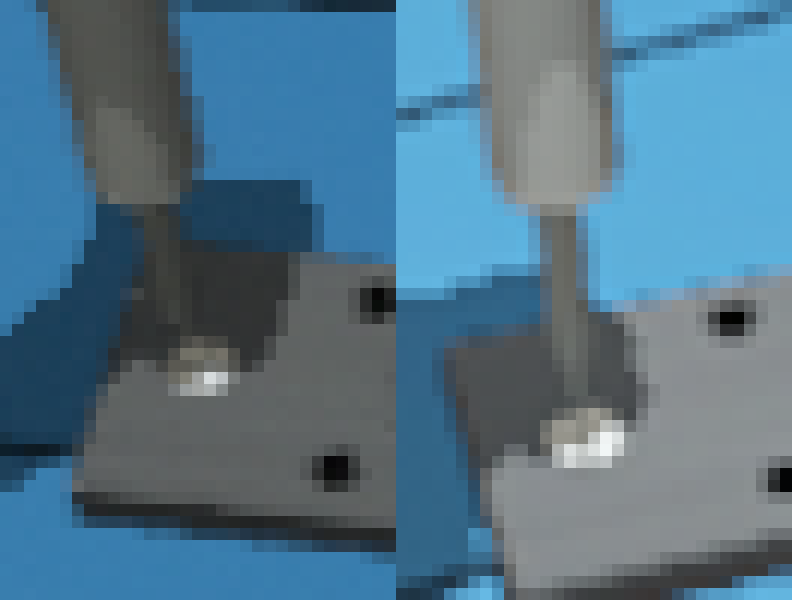

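```bash
python3 - <<'E'
from h import *
from scipy.optimize import least_squares
S,D=cam("scene"),cam("side")
t=np.linspace(0,2*np.pi,90);C=np.c_[14*np.cos(t),14*np.sin(t),0*t]
R=np.c_[8*np.cos(t),8*np.sin(t),0*t]
tile=lambda p,o,X:(proj(p,X)+.5-o)*12-.5
oD,oS=[172,190],[180,194]
print("spot",onz(D,T_(*oD,12,[(202,367)])[0],16),onz(S,T_(*oS,12,[(188,438)])[0],16))
for n,p,o,ls,tp in(("side",D,oD,(88,195,204),(187,338)),("scene",S,oS,(94,216,211),(177,398))):
    def g(v):
        P=tile(p,o,C+[v[0],v[1],100]);return np.array([P[:,0].min(),P[:,0].max(),P[:,1].max()])-ls
    r=least_squares(g,[666,-10]);print(n,"sleeve",r.x,r.fun,"tip there",tile(p,o,[[*r.x,34]]),"tip seen",onz(p,T_(*o,12,[tp])[0],34))
E
```

```text
spot [663.76044002 -12.91761163  16.        ] [665.09896464 -13.53041249  16.        ]
side sleeve [666.32992181 -12.66723235] [-6.15182965  6.15034175 -0.13590541] tip there [[181.40771477 324.58709631]] tip seen [664.35064461  -8.62002243  34.        ]
scene sleeve [666.34734224 -12.95821054] [-6.17993634  6.19985582 -0.19555404] tip there [[177.59868291 384.55405052]] tip seen [667.7290797   -9.12370926  34.        ]
```

The enlarged pixels put the disc at (202,367) and (584,438), with the tip just short of its far rim at (187,338) and (573,398). The tip is at about (666,-10.5) and the spot at (664.4,-13), so I move the plate by (+2,+2.5).

Request:
jog_arm([
  {"hand": 1, "dx": 0.002, "dy": 0.0025, "dz": 0, "rx": 0, "ry": 0, "rz": 0},
  {"hand": 1, "dx": 0, "dy": 0, "dz": 0, "rx": 0, "ry": 0, "rz": 0},
  {"hand": 1, "dx": 0, "dy": 0, "dz": 0, "rx": 0, "ry": 0, "rz": 0},
])

```text
clock: 5.58
ee_pos: [529.1, -0.7, 43.4]
ee_rot: [3.137, -0.144, -0.002]
contact_force: [-3.4, -2.7, 8.7]
grip_width: 27.9
grasp_force: 41.6
```

```bash
python3 - <<'E'
from h import *
avg=lambda n:np.mean([viewer.get_image(n)[:,:,::-1].astype(float) for _ in range(2)],0).clip(0,255).astype(np.uint8)
D=avg("side");S=avg("scene")
f=lambda I,x,y:cv2.resize(I[y:y+50,x:x+33],(396,600),interpolation=cv2.INTER_NEAREST)
cv2.imwrite("pics/m4.png",np.hstack([f(D,172,190),f(S,180,194)]))
E
```

```text
(no output)
```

View pics/m4.png

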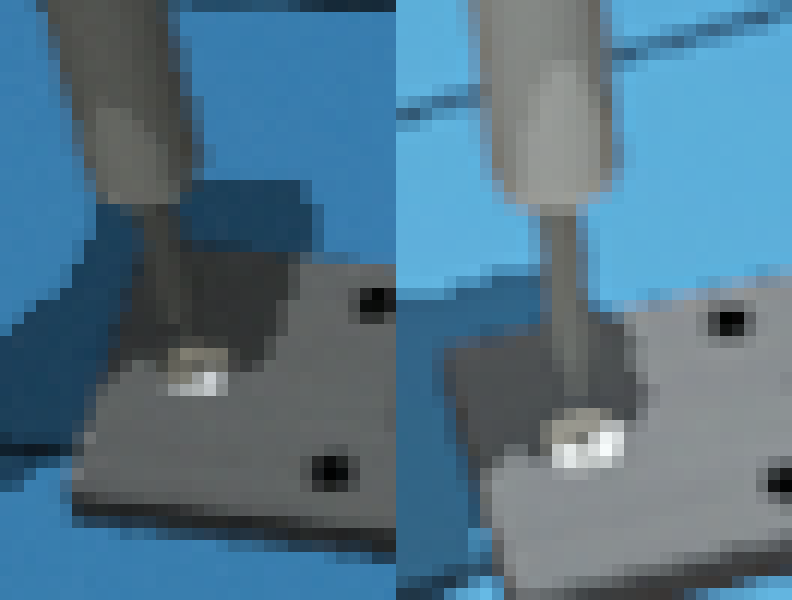

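The disc moved only about 1 mm, now at about (199,371) left and (584,440) right. The force reading shows friction took up the rest, so I nudge again.

Request:
jog_arm([
  {"hand": 1, "dx": 0.0015, "dy": 0.002, "dz": 0, "rx": 0, "ry": 0, "rz": 0},
  {"hand": 1, "dx": 0, "dy": 0, "dz": 0, "rx": 0, "ry": 0, "rz": 0},
])

```text
clock: 6.02
ee_pos: [530.5, 1.0, 43.4]
ee_rot: [3.136, -0.144, -0.002]
contact_force: [-4.2, -3.8, 10.2]
grip_width: 27.7
grasp_force: 41.8
```

The spot is now at about (666.5,-10.6), under the tip. I release and rise.

Request:
jog_arm([
  {"hand": 0.2, "dx": 0, "dy": 0, "dz": 0, "rx": 0, "ry": 0, "rz": 0},
  {"hand": -0.5, "dx": 0, "dy": 0, "dz": 0, "rx": 0, "ry": 0, "rz": 0},
  {"hand": -1, "dx": 0, "dy": 0, "dz": 0, "rx": 0, "ry": 0, "rz": 0},
  {"hand": -1, "dx": 0, "dy": 0, "dz": 0, "rx": 0, "ry": 0, "rz": 0},
  {"hand": -1, "dx": 0, "dy": 0, "dz": 0.02, "rx": 0, "ry": 0, "rz": 0},
  {"hand": -1, "dx": 0, "dy": 0, "dz": 0.05, "rx": 0, "ry": 0, "rz": 0},
  {"hand": -1, "dx": -0.01, "dy": 0, "dz": 0.05, "rx": 0, "ry": 0, "rz": 0},
  {"hand": -1, "dx": -0.02, "dy": 0.01, "dz": 0.05, "rx": 0, "ry": 0, "rz": 0},
  {"hand": -1, "dx": -0.02, "dy": 0.02, "dz": 0.04, "rx": 0, "ry": 0, "rz": 9},
])

```text
clock: 7.15
ee_pos: [480.8, 32.3, 255.2]
ee_rot: [3.14, 0.108, 0.003]
contact_force: [0.0, 0.0, 0.4]
grip_width: 85.4
grasp_force: 0.0
```

Request:
jog_arm([
  {"hand": -1, "dx": 0, "dy": 0.03, "dz": 0, "rx": 0, "ry": 0, "rz": 9},
  {"hand": -1, "dx": 0, "dy": 0.03, "dz": 0, "rx": 0, "ry": 0, "rz": 9},
  {"hand": -1, "dx": 0, "dy": 0.03, "dz": 0, "rx": 0, "ry": 0, "rz": 9},
  {"hand": -1, "dx": 0, "dy": 0.03, "dz": 0, "rx": 0, "ry": 0, "rz": 9},
  {"hand": -1, "dx": 0, "dy": 0.03, "dz": 0, "rx": 0, "ry": 0, "rz": 9},
  {"hand": -1, "dx": 0, "dy": 0.03, "dz": 0, "rx": 0, "ry": 0, "rz": 9},
  {"hand": -1, "dx": 0, "dy": 0.03, "dz": 0, "rx": 0, "ry": 0, "rz": 9},
  {"hand": -1, "dx": 0, "dy": 0.02, "dz": 0, "rx": 0, "ry": 0, "rz": 9},
  {"hand": -1, "dx": 0, "dy": 0.02, "dz": 0, "rx": 0, "ry": 0, "rz": 9},
  {"hand": -1, "dx": 0, "dy": 0, "dz": 0, "rx": 0, "ry": 0, "rz": 9},
])

```text
clock: 8.4
ee_pos: [480.7, 283.5, 252.5]
ee_rot: [-2.139, -2.301, 0.001]
contact_force: [-0.3, -1.0, 0.3]
grip_width: 85.4
grasp_force: 0.0
```

Request:
jog_arm([
  {"hand": -1, "dx": 0, "dy": 0.01, "dz": 0, "rx": 0, "ry": 0, "rz": 9},
  {"hand": -1, "dx": 0, "dy": 0, "dz": 0, "rx": 0, "ry": 0, "rz": 9},
  {"hand": -1, "dx": 0, "dy": 0, "dz": 0, "rx": 0, "ry": 0, "rz": 0},
  {"hand": -1, "dx": 0, "dy": 0, "dz": 0, "rx": 0, "ry": 0, "rz": 0},
])

```text
clock: 8.9
ee_pos: [480.9, 292.2, 252.7]
ee_rot: [-1.765, -2.599, 0.0]
contact_force: [-0.0, 0.3, 0.2]
grip_width: 85.4
grasp_force: 0.0
```

```bash
python3 - <<'E'
from h import *
s=env.sense();print(s["ee_pos"],s["ee_rot"],s["joints"])
S=viewer.get_image("scene")[:,:,::-1];D=viewer.get_image("side")[:,:,::-1];W=viewer.get_image("wrist")[:,:,::-1]
print(np.round(cam("wrist")["T"],2).tolist())
f=lambda I,x,y:cv2.resize(I[y:y+50,x:x+33],(198,300),interpolation=cv2.INTER_NEAREST)
m=np.hstack([cv2.resize(W,(512,384)),np.vstack([np.hstack([f(D,172,190),f(S,180,194)]),np.zeros((84,396,3),np.uint8)])])
cv2.imwrite("pics/m5.png",m[:,:800])
E
```

```text
[480.93054736 292.19271183 252.72907312] [-1.76479674e+00 -2.59894402e+00  2.89672105e-04] [ 4.50569087e-01 -7.01242878e-02  1.84412917e+00 -1.15932771e-05
  1.36779418e+00  7.28200761e-02]
[[0.93, 0.36, 0.1, 454.83], [0.37, -0.89, -0.26, 356.85], [-0.0, 0.28, -0.96, 376.15], [0.0, 0.0, 0.0, 1.0]]
```

View pics/m5.png

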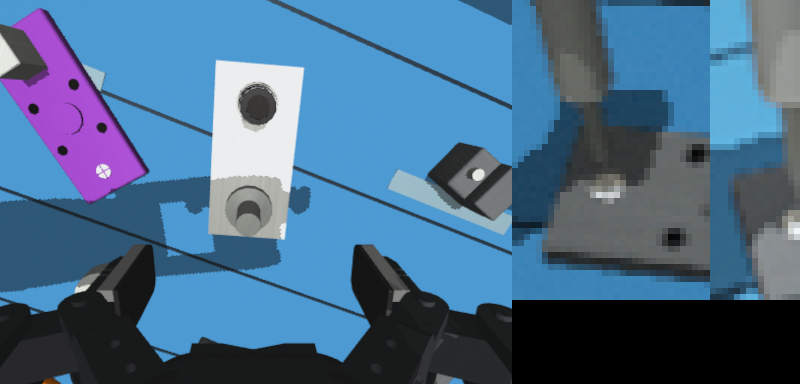

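The wrist view shows the torch from almost straight above at (258,105), arbor at (248,208). The plate crop shows the plate unmoved after release with the disc under the stylus at (605,189).

```bash
python3 - <<'E'
from h import *
p=cam("wrist")
for uv in((258,105),(259,107)):print(onz(p,uv,138))
U=[(217,60),(303,68),(285,240),(209,234)]
for L in([(-40,85,55),(40,85,55),(40,-85,55),(-40,-85,55)],):
    w,r=fit2([(p,L,U)],[475,305,.3]);print(w,r.round(1));print(w[0]-50*np.sin(w[2]),w[1]+50*np.cos(w[2]))
E
```

```text
[460.6178121  351.86432913 138.        ]
[461.76804324 350.87390512 138.        ]
[4.76656324e+02 3.03059190e+02 3.02965721e-01] [-0.6  0.5  1.4 -0.2 -0.  -0.4 -0.3  0.1]
461.73871620591194 350.78198327472603
```

Request:
jog_arm([
  {"hand": -1, "dx": -0.0098, "dy": 0.0294, "dz": 0, "rx": 0, "ry": 0, "rz": 5},
  {"hand": -1, "dx": -0.0098, "dy": 0.0294, "dz": 0, "rx": 0, "ry": 0, "rz": 5},
  {"hand": -1, "dx": 0, "dy": 0, "dz": 0, "rx": 0, "ry": 0, "rz": 0},
  {"hand": -1, "dx": 0, "dy": 0, "dz": 0, "rx": 0, "ry": 0, "rz": 0},
])

```text
clock: 9.55
ee_pos: [461.5, 350.7, 252.8]
ee_rot: [1.53, 2.744, -0.001]
contact_force: [0.2, -0.2, 0.9]
grip_width: 85.7
grasp_force: 0.0
```

Request:
jog_arm([
  {"hand": -1, "dx": 0, "dy": 0, "dz": -0.04, "rx": 0, "ry": 0, "rz": 0},
  {"hand": -1, "dx": 0, "dy": 0, "dz": -0.04, "rx": 0, "ry": 0, "rz": 0},
  {"hand": -1, "dx": 0, "dy": 0, "dz": -0.04, "rx": 0, "ry": 0, "rz": 0},
  {"hand": -1, "dx": 0, "dy": 0, "dz": -0.033, "rx": 0, "ry": 0, "rz": 0},
  {"hand": -1, "dx": 0, "dy": 0, "dz": 0, "rx": 0, "ry": 0, "rz": 0},
  {"hand": -1, "dx": 0, "dy": 0, "dz": 0, "rx": 0, "ry": 0, "rz": 0},
])

```text
clock: 10.3
ee_pos: [462.5, 351.0, 101.4]
ee_rot: [1.53, 2.743, 0.003]
contact_force: [-0.5, 0.1, 0.0]
grip_width: 85.2
grasp_force: 0.0
```

Request:
jog_arm([
  {"hand": 0.2, "dx": 0, "dy": 0, "dz": 0, "rx": 0, "ry": 0, "rz": 0},
  {"hand": 0.5, "dx": 0, "dy": 0, "dz": 0, "rx": 0, "ry": 0, "rz": 0},
  {"hand": 1, "dx": 0, "dy": 0, "dz": 0, "rx": 0, "ry": 0, "rz": 0},
  {"hand": 1, "dx": 0, "dy": 0, "dz": 0, "rx": 0, "ry": 0, "rz": 0},
  {"hand": 1, "dx": 0, "dy": 0, "dz": 0, "rx": 0, "ry": 0, "rz": 0},
  {"hand": 1, "dx": 0, "dy": 0, "dz": 0, "rx": 0, "ry": 0, "rz": 0},
], force=60)

```text
clock: 11.05
ee_pos: [461.7, 351.3, 100.6]
ee_rot: [1.528, 2.744, 0.001]
contact_force: [-1.6, 0.2, 5.2]
grip_width: 23.8
grasp_force: 58.8
```

Request:
jog_arm([
  {"hand": 1, "dx": 0, "dy": 0, "dz": 0.008, "rx": 0, "ry": 0, "rz": 0},
  {"hand": 1, "dx": 0, "dy": 0, "dz": 0.015, "rx": 0, "ry": 0, "rz": 0},
  {"hand": 1, "dx": 0, "dy": 0, "dz": 0.02, "rx": 0, "ry": 0, "rz": 0},
  {"hand": 1, "dx": 0, "dy": 0, "dz": 0.025, "rx": 0, "ry": 0, "rz": 0},
  {"hand": 1, "dx": 0, "dy": 0, "dz": 0.03, "rx": 0, "ry": 0, "rz": 0},
  {"hand": 1, "dx": 0, "dy": 0, "dz": 0.03, "rx": 0, "ry": 0, "rz": 0},
  {"hand": 1, "dx": 0, "dy": 0, "dz": 0.032, "rx": 0, "ry": 0, "rz": 0},
  {"hand": 1, "dx": 0, "dy": 0, "dz": 0, "rx": 0, "ry": 0, "rz": 0},
  {"hand": 1, "dx": 0, "dy": 0, "dz": 0, "rx": 0, "ry": 0, "rz": 0},
])

```text
clock: 12.18
ee_pos: [460.9, 350.7, 259.1]
ee_rot: [-1.528, -2.744, 0.002]
contact_force: [0.3, -0.2, -2.0]
grip_width: 23.9
grasp_force: 59.4
```

```bash
python3 - <<'E'
from h import *
from scipy.spatial.transform import Rotation as R
s=env.sense();print(s["ee_pos"],s["ee_rot"],s["joints"],s["contact_force"])
r=R.from_rotvec(s["ee_rot"])
spot=np.array([666.5,-10.5,16])
# final: tool z in plane azimuth az, 45 deg down
for az in(-.1,0,.1,.2):
    d=np.array([np.cos(az)*.7071,np.sin(az)*.7071,-.7071])
    tcp=spot-d*(150+90.5)
    # target rot: spin about z so j6~0: tool y in vertical plane
    y=-np.array([np.cos(az)*.7071,np.sin(az)*.7071,.7071]);y0=r.as_matrix()[:,1]
    if y@y0<0:y=-y
    M=np.c_[np.cross(y,d),y,d]
    print(az,tcp.round(1),"turn deg",np.degrees((R.from_matrix(M)*r.inv()).as_rotvec()).round(1),"az tcp",np.arctan2(tcp[1],tcp[0]).round(3))
E
```

```text
[460.89265273 350.72589293 259.05567507] [-1.52824747e+00 -2.74410834e+00  1.82779186e-03] [ 5.57812585e-01 -3.63078727e-02  1.80101161e+00 -1.56818278e-05
  1.37821014e+00  3.29960234e-03] [ 0.27771599 -0.23945171 -2.0249136 ]
-0.1 [497.3   6.5 186.1] turn deg [ 10.3 -44.7 -35.5] az tcp 0.013
0 [496.4 -10.5 186.1] turn deg [ 12.5 -43.9 -30.1] az tcp -0.021
0.1 [497.3 -27.5 186.1] turn deg [ 14.6 -43.  -24.7] az tcp -0.055
0.2 [499.8 -44.3 186.1] turn deg [ 16.7 -42.1 -19.2] az tcp -0.088
```

```bash
python3 - <<'E'
import numpy as np
from scipy.optimize import least_squares
D=[(282.4,-584.9,249.2,-1.2036,.12446,1.65154),(471.3,-132.1,169.7,-.38286,-.1756,2.08282),(528.4,-1.6,43.4,-.10506,.0833,2.0729),(480.9,292.2,252.7,.45057,-.07012,1.84413),(460.9,350.7,259.06,.55781,-.03631,1.80101)]
D=np.array(D)
a=D[:,3];r=D[:,0]*np.cos(a)+D[:,1]*np.sin(a);lat=-D[:,0]*np.sin(a)+D[:,1]*np.cos(a);print("lat",lat.round(1))
q2,q3,z=D[:,4],D[:,5],D[:,2]
def fk(v,q2,q3):
    r0,z0,L1,A,B=v;s=q2+q3;return r0+L1*np.sin(q2)+A*np.sin(s)+B*np.cos(s),z0+L1*np.cos(q2)+A*np.cos(s)-B*np.sin(s)
f=lambda v:np.r_[fk(v,q2,q3)[0]-r,fk(v,q2,q3)[1]-z]
o=least_squares(f,[0,0,450,450,0]);print(o.x.round(1),np.abs(o.fun).max())
for d in(160,200,240,280,320):
  for t in(35,40,45):
    ra=np.radians(t);TR=666.5*np.cos(-.1)-10.5*np.sin(-.1);  # spot radial in arm plane
    R_=TR-np.sin(ra)*(240.5+d);Z_=16+np.cos(ra)*(240.5+d)-d
    g=least_squares(lambda q:np.subtract(fk(o.x,*q),(R_,Z_)),[-.5,2.3]);s=sum(g.x)
    print(d,t,g.x.round(2),"j5",round(np.pi-ra-s,2),"err",round(g.cost,1))
E
```

```text
lat [53.6 53.5 53.8 53.6 53.6]
[ 1.000e-01 -3.270e+01  4.492e+02  6.122e+02  3.990e+01] 0.20031182866421204
160 35 [-0.32  2.18] j5 0.68 err 0.0
160 40 [-0.38  2.25] j5 0.57 err 0.0
160 45 [-0.42  2.33] j5 0.45 err 0.0
200 35 [-0.38  2.23] j5 0.68 err 0.0
200 40 [-0.44  2.31] j5 0.57 err 0.0
200 45 [-0.5  2.4] j5 0.46 err 0.0
240 35 [-0.44  2.28] j5 0.68 err 0.0
240 40 [-0.51  2.37] j5 0.58 err 0.0
240 45 [-0.58  2.46] j5 0.47 err 0.0
280 35 [-0.5   2.34] j5 0.69 err 0.0
280 40 [-0.58  2.43] j5 0.59 err 0.0
280 45 [-0.67  2.53] j5 0.49 err 0.0
320 35 [-0.56  2.39] j5 0.71 err 0.0
320 40 [-0.67  2.5 ] j5 0.61 err 0.0
320 45 [-0.77  2.6 ] j5 0.52 err 0.0
```

Request:
jog_arm([
  {"hand": 1, "dx": 0.0036, "dy": -0.0345, "dz": 0, "rx": 0, "ry": 0, "rz": -3.75},
  {"hand": 1, "dx": 0.0036, "dy": -0.0345, "dz": 0, "rx": 0, "ry": 0, "rz": -3.75},
  {"hand": 1, "dx": 0.0036, "dy": -0.0345, "dz": 0, "rx": 0, "ry": 0, "rz": -3.75},
  {"hand": 1, "dx": 0.0036, "dy": -0.0345, "dz": 0, "rx": 0, "ry": 0, "rz": -3.75},
  {"hand": 1, "dx": 0.0036, "dy": -0.0345, "dz": 0, "rx": 0, "ry": 0, "rz": -3.75},
  {"hand": 1, "dx": 0.0036, "dy": -0.0345, "dz": 0, "rx": 0, "ry": 0, "rz": -3.75},
  {"hand": 1, "dx": 0.0036, "dy": -0.0345, "dz": 0, "rx": 0, "ry": 0, "rz": -3.75},
  {"hand": 1, "dx": 0.0036, "dy": -0.0345, "dz": 0, "rx": 0, "ry": 0, "rz": -3.75},
  {"hand": 1, "dx": 0.0036, "dy": -0.0345, "dz": 0, "rx": 0, "ry": 0, "rz": -3.75},
  {"hand": 1, "dx": 0.0036, "dy": -0.0345, "dz": 0, "rx": 0, "ry": 0, "rz": -3.75},
])

```text
clock: 13.42
ee_pos: [496.3, 5.0, 257.5]
ee_rot: [-2.33, -2.103, 0.004]
contact_force: [0.1, -0.1, -1.6]
grip_width: 24.0
grasp_force: 59.3
```

Request:
jog_arm([
  {"hand": 1, "dx": 0, "dy": 0, "dz": 0, "rx": 0, "ry": 0, "rz": 0},
  {"hand": 1, "dx": 0, "dy": 0, "dz": 0, "rx": -0.54, "ry": -5.6, "rz": 0},
  {"hand": 1, "dx": 0, "dy": 0, "dz": 0, "rx": -0.54, "ry": -5.6, "rz": 0},
  {"hand": 1, "dx": 0, "dy": 0, "dz": 0, "rx": -0.54, "ry": -5.6, "rz": 0},
  {"hand": 1, "dx": 0, "dy": 0, "dz": 0, "rx": -0.54, "ry": -5.6, "rz": 0},
  {"hand": 1, "dx": 0, "dy": 0, "dz": 0, "rx": -0.54, "ry": -5.6, "rz": 0},
  {"hand": 1, "dx": 0, "dy": 0, "dz": 0, "rx": -0.54, "ry": -5.6, "rz": 0},
  {"hand": 1, "dx": 0, "dy": 0, "dz": 0, "rx": -0.54, "ry": -5.6, "rz": 0},
  {"hand": 1, "dx": 0, "dy": 0, "dz": 0, "rx": -0.54, "ry": -5.6, "rz": 0},
  {"hand": 1, "dx": 0, "dy": 0, "dz": 0, "rx": 0, "ry": 0, "rz": 0},
])

```text
clock: 14.68
ee_pos: [495.5, 7.0, 256.1]
ee_rot: [1.838, 1.665, 0.687]
contact_force: [0.2, -1.0, -1.2]
grip_width: 24.0
grasp_force: 59.4
```

```bash
python3 - <<'E'
from h import *
from scipy.spatial.transform import Rotation as R
s=env.sense();r=R.from_rotvec(s["ee_rot"]);d=r.as_matrix()[:,2]
print(s["ee_pos"],d,s["joints"],s["contact_force"])
print("go",np.array([666.5,-10.5,16])-d*240.5-s["ee_pos"],"tilt",np.degrees(np.arccos(-d[2])))
E
```

```text
[495.45090228   7.01676983 256.1178328 ] [ 0.69977971 -0.06626513 -0.71127863] [-9.41151488e-02 -6.88617722e-01  2.41008791e+00 -3.49973977e-04
  6.40641778e-01  4.78561906e-03] [ 0.17364316 -1.02375075 -1.24997257]
go [  2.75207655  -1.58000584 -69.05532312] tilt 44.66095665598909
```

Request:
jog_arm([
  {"hand": 1, "dx": 0.001, "dy": -0.001, "dz": -0.02, "rx": 0, "ry": 0, "rz": 0},
  {"hand": 1, "dx": 0.001, "dy": 0, "dz": -0.025, "rx": 0, "ry": 0, "rz": 0},
  {"hand": 1, "dx": 0.001, "dy": -0.001, "dz": -0.024, "rx": 0, "ry": 0, "rz": 0},
  {"hand": 1, "dx": 0, "dy": 0, "dz": 0, "rx": 0, "ry": 0, "rz": 0},
  {"hand": 1, "dx": 0, "dy": 0, "dz": 0, "rx": 0, "ry": 0, "rz": 0},
  {"hand": 1, "dx": 0, "dy": 0, "dz": 0, "rx": 0, "ry": 0, "rz": 0},
])

```text
clock: 15.42
ee_pos: [501.2, 4.1, 192.7]
ee_rot: [1.833, 1.658, 0.692]
contact_force: [-0.1, 0.3, -2.1]
grip_width: 24.1
grasp_force: 59.4
```

```bash
python3 - <<'E'
from h import *
from scipy.spatial.transform import Rotation as R
s=env.sense();d=R.from_rotvec(s["ee_rot"]).as_matrix()[:,2]
print(s["ee_pos"],d,s["qvel"].round(3),"axis hits plate at",s["ee_pos"]+d*(s["ee_pos"][2]-16)/-d[2],"tcp dist",(s["ee_pos"][2]-16)/-d[2])
m=[]
for n,x,y in(("side",160,110),("scene",165,110)):
    I=viewer.get_image(n)[:,:,::-1];m.append(cv2.resize(I[y:y+150,x:x+100],(400,600),interpolation=cv2.INTER_CUBIC))
    p=cam(n)
    for X in(s["ee_pos"],s["ee_pos"]+d*90.5,[666.5,-10.5,16]):print(n,(proj(p,X)[0]-[x,y])*4)
cv2.imwrite("pics/m6.png",np.hstack(m))
E
```

```text
[501.22052047   4.08868053 192.7465941 ] [ 0.70551832 -0.06787905 -0.70543344] [-0.002 -0.005  0.005 -0.001 -0.005 -0.   ] axis hits plate at [677.98838042 -12.91843958  16.        ] tcp dist 250.55034817334138
side [322.33310043 306.30173017]
side [231.88358354 359.39922828]
side [109.4163615  443.02460992]
scene [363.97593038 225.36843268]
scene [265.16912838 323.97264524]
scene [120.24072751 483.83863365]
```

View pics/m6.png

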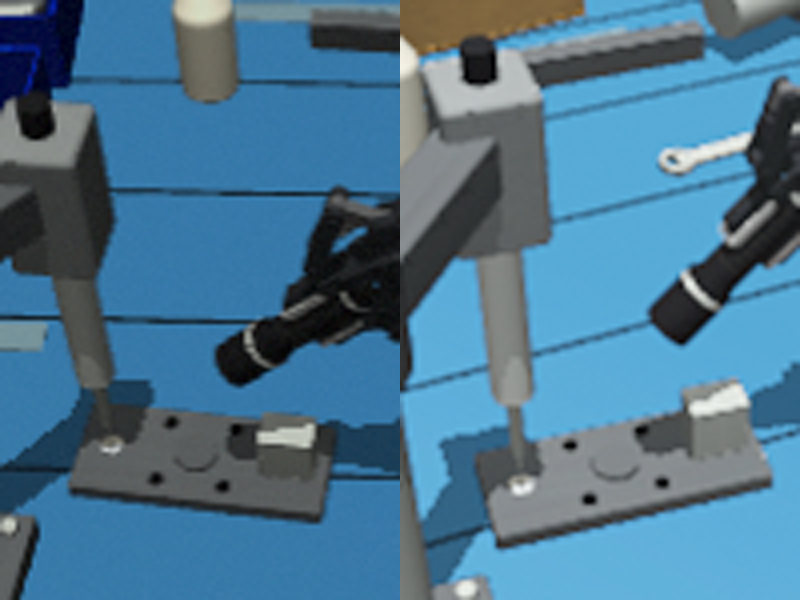

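The pictures show the torch held at a slant, lens at (232,362) and (668,328), matching the kinematic prediction. The disc is still under the stylus at (112,446) and (521,487). The axis lands about 11 mm beyond the disc, so one last correction is needed.

Request:
jog_arm([
  {"hand": 1, "dx": -0.0044, "dy": 0.0017, "dz": -0.007, "rx": 0, "ry": 0, "rz": 0},
  {"hand": 1, "dx": 0, "dy": 0, "dz": 0, "rx": 0, "ry": 0, "rz": 0},
  {"hand": 1, "dx": 0, "dy": 0, "dz": 0, "rx": 0, "ry": 0, "rz": 0},
  {"hand": 1, "dx": 0, "dy": 0, "dz": 0, "rx": 0, "ry": 0, "rz": 0},
])

```text
clock: 16.02
ee_pos: [496.1, 5.7, 184.1]
ee_rot: [1.834, 1.659, 0.691]
contact_force: [-1.1, 0.1, -2.0]
grip_width: 23.9
grasp_force: 59.4
```

```bash
python3 - <<'E'
from h import *
from scipy.spatial.transform import Rotation as R
s=env.sense();d=R.from_rotvec(s["ee_rot"]).as_matrix()[:,2]
print(s["ee_pos"],d,s["ee_pos"]+d*(s["ee_pos"][2]-16)/-d[2],(s["ee_pos"][2]-16)/-d[2]-90.5)
E
```

```text
[496.10683694   5.73374416 184.07352089] [ 0.70420903 -0.0679336  -0.70673522] [663.57958734 -10.42200922  16.        ] 147.31681798093268
```

The aim is within 3 mm of the disc at 147 mm, slanted 45°. Handing in.

```bash
python3 -c "
from rig import env
print(env.job_done())"
```

```text
the job is handed in; nothing more can be done
None
```

Job handed in at about 16 s (no verdict returned): the grey plate's disc is under the stylus to within about 2 mm, and the torch is held at 45° with its lens about 147 mm from the disc and its axis landing about 3 mm from the disc's centre.

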